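# Seat the retaining ring of a bench magnifier with a two-pin spanner

## Robot

A 6-joint arm with a two-finger parallel gripper is mounted at the origin on a cart in front of the work surface, level with it; the furniture and walls round the work are solid. World frame = base frame: x ahead of the robot, y to its left, z up, the work surface at z = 0. Lengths are in mm, angles in rad, forces in N, time in s.
With the tool pointing down it reaches from about 350 to 775 mm from the base axis. Payload 7.3 kg.
Tool frame: the origin (TCP) lies at the very end of the fingers, on their centre line; the grasp point (between the pads) lies ctrl.tcp_to_grasp behind it (ctrl.tcp_to_grasp is the distance from the TCP to the grasp point, in mm); z points along the fingers, y is the line along which they close (so a half turn about z gives the same grasp; the last joint's range is limited). The gripper opens to 92 mm and grips with 3 to 60 N. Pads are 19 mm wide; open, the fingers measure 130 mm over their backs; the gripper's body (75 mm by 190 mm) begins 47 mm behind the grasp point.
Start: joints at [0.988, 0.342, 1.524, -0, 1.275, -0.146], TCP at [222.086, 475.734, 226.741] pointing down, gripper open.
Joint ranges: [-2.53, 2.53], [-0.77, 2.02], [0.04, 2.7], [-1, 4.14], [0.28, 2.66], [-3.11, 3.11]. Speed limits (rad/s): [2.57, 2.57, 3.14, 3.14, 3.14, 3.14].

## Interface

Orientations are given as a unit quaternion [w, x, y, z].
In Python, from plant import ctrl gives the robot as it stands.
- The arm moves only by the tool play_rows, never from a script. Its argument "targets" is a list of rows, each a list of 3 entries, a list of its own where there are three numbers: the finger opening in mm, from 0 to 91.8, then the shift along the tool's x, y, z in mm, then the turn about the tool's z in rad. In form: [[grip, [dx, dy, dz], yaw], ...]. A call has 1 to 10 rows; each row shifts and turns the commanded pose from where the row before left it, along the tool's axes as they then stand; what a row does not reach is not made up. A row lasts 1/10 s, in which the tool goes at most 50 mm and 8.59 degrees, less where a joint would pass 70% of its speed; a pose out of reach is approached as far as the arm can. A call is refused whole if a number of a shift passes 50 or a number of a turn 0.15, either way. A call with a gripper value outside its range is refused whole. The fingers move at their own pace and stop on an object; "squeeze" is the grip in N (left out, the last holds). Time passes only in rows, so rows that do not move let the fingers close. It gives the time, the measured TCP pose, the force, the opening and the grip force at its end, in the units of the state.
- ctrl.get_obs(): the state, without advancing time (a new reading comes with each control period).
- ctrl.capture(name): name is "side" or "top"; returns (picture, depth): 400x640x3 uint8, red, green, blue; 400x640 float32, mm along the optical axis (not along the pixel's ray), 0 where there is no reading.
- ctrl.get_calibration(name): a dict with "camera_matrix" (3x3 intrinsics, pixels), "position" and "attitude" of the camera in the world. Camera axes: x right, y down, z forward; pixel columns grow to the right and rows downward; lengths in mm; the calibration is good to about 2 mm. A picture is of the moment at which its call begins. get_calibration takes no time and is no camera call.
- ctrl.hand_in(): hands the job in; it is judged then, once.
The state is a dict: "t": time; "joint_positions": joint angles; "joint_vel": joint speeds; "tau": joint torques, N m; "tcp_pos": TCP position; "eef_rot": TCP orientation; "ft_force": force on the tool from outside, world axes, zero at the start; "torque": the same for the moment, N m; "opening": finger opening in mm; "grip_force": force on a finger pad.
Only numpy, scipy, OpenCV 4.12 (cv2) and the standard library are available. Lean on these libraries where they do the work, as an engineer would, in place of code of your own. Each camera call takes 0.05 s, during which the arm holds its last target. There are 200 camera calls.

## Task

The black retaining ring that holds the glass of the bench magnifier is loose. Take the red-handled two-pin spanner, whose pins match the ring, set both pins fully down into the ring's two holes and turn the ring clockwise (seen from above) until it is fully home against its stop. Let go and leave the red spanner standing in the ring; turn the ring only with the spanner, and leave the blue-handled spanner in its stand.

Things in the scene. Friction and masses are not known exactly. Their poses are not given: they have to be found in the camera images.
- wide_spanner: Lengths in mm. Red paddle handle on a steel bar with two pins; stands pins down in a fixed grey block (140x50x24). Origin: centre of bar underside, 24 above worktop in the block; z up, x along bar. Bar 112x22x10. Pins 8 dia at x=+-50, reaching z=-14. Paddle 46 (x) by 24 (y), z=28 to 78: grip across the 24 (fingers closing along y) at z=60. 0.16 kg; a half turn makes no difference.
- narrow_spanner: The wrong spanner, to be left: same form, blue handle, bar 76 mm, pins 64 mm apart, in a like block. Origin and axes as for the red one. Red and blue stand left and right of the magnifier, either way round.
- ring_centre (a point): (mm) Centre of the black ring's upper face (OD 128, bore 72, 10 thick), 34 above worktop, 8 below the rim of the fixed white head (152 dia). x axis: through the two holes at x=+-50; turns with the ring; z up. Holes run through, 22 radial by 26 along the circle: pins have 9 mm (10 deg) play either way. The bar comes to rest on the face, inside the rim: spanner origin then at this point.
- lens_ring (a joint): Angle of the ring (rad), growing clockwise seen from above; stiff (0.15 N m), stays where left. Starts at 0 to 0.3; fully home at 0.95, a hard stop, where the red dot on the ring meets the red mark on the white rim. Turn the rest plus the pins' play (0.18 rad) in one grasp.

How it is judged (in metres and radians):
On the way:
1. both pins of the red spanner are down in the ring's holes, the ring not yet turned home (z of wide_spanner in the frame of ring_centre below 0.007 m and horizontal distance between wide_spanner and ring_centre below 0.015 m and angle between the x axis of wide_spanner and the x axis of ring_centre, either way round below 0.35 rad and value of joint lens_ring below 0.6 rad), for 0.2 s.
At the end, for the whole second after the job is handed in: The ring is home (within 10 degrees of its stop), the red spanner stands upright (within 11 degrees) and at rest with both pins in the ring's holes (bar within 7 mm of the ring's face, within 15 mm of its centre), and the blue spanner is where it was (within 20 mm) (value of joint lens_ring above 0.77 rad and z of wide_spanner in the frame of ring_centre below 0.007 m and horizontal distance between wide_spanner and ring_centre below 0.015 m and angle between the x axis of wide_spanner and the x axis of ring_centre, either way round below 0.35 rad and angle between wide_spanner's own z axis and vertical below 0.2 rad and linear speed of wide_spanner below 0.03 m/s and distance of narrow_spanner from where it was at the start of the episode below 0.02 m); the robot touches nothing.
It fails at once if the fingers push on the ring itself (contact force between the fingers and lens_ring above 3 N).
It fails at once if the blue spanner is taken or knocked from its place (distance of narrow_spanner from where it was at the start of the episode above 0.03 m).
It also fails if it takes over 45 s, if anything falls off the work surface, if the arm or the gripper's body presses on something with over 40 N, if the wrist force passes 120 N, or if a joint passes its speed limit or range.

## Working session

There is one attempt and no reset: what is moved stays moved. The work goes in short steps, Python scripts to look and compute and a tool call to move; the robot and the scene stay as the last step left them, time stands still between calls to the robot, and variables do not carry over. Pictures are saved under pics/ and viewed, at most 10 in all, crops included, and the job is handed in when it is done.

Besides the shell and the picture viewer there is one more tool, called after "Call:" as name(argument=value, ...) on one line, values as JSON. play_rows: Moves the arm, as the interface text tells. Its arguments: {"type":"object","properties":{"targets":{"type":"array","items":{"type":"array"}},"squeeze":{"type":"number"}},"required":["targets"]}

```bash
mkdir -p pics
cat > h.py <<'E'
import numpy as np, cv2
from scipy.spatial.transform import Rotation as R
from plant import ctrl
def cal(n):
    c=ctrl.get_calibration(n); a=np.array(c["attitude"],float)
    M=a if a.shape==(3,3) else R.from_quat(a[[1,2,3,0]]).as_matrix()
    return np.array(c["camera_matrix"]),np.array(c["position"]),M
def at_z(n,u,v,z):
    K,p,M=cal(n); d=M@np.linalg.solve(K,[u,v,1.]); return p+d*(z-p[2])/d[2]
def cloud(n,depth):
    K,p,M=cal(n); v,u=np.mgrid[0:400,0:640]
    P=np.stack([u,v,np.ones_like(u)],-1)@np.linalg.inv(K).T*depth[...,None]
    return P@M.T+p
E
python3 - <<'E'
from h import *
for n in("top","side"):
    im,d=ctrl.capture(n); cv2.imwrite(f"pics/{n}0.png",im[...,::-1]); np.savez(f"{n}0.npz",im=im,d=d)
    print(n,ctrl.get_calibration(n))
o=ctrl.get_obs();print(o["tcp_pos"],o["eef_rot"],o["t"],ctrl.tcp_to_grasp)
E
```

```text
top {'camera_matrix': array([[416.53614189,   0.        , 317.20130497],
       [  0.        , 416.53614189, 206.40310968],
       [  0.        ,   0.        ,   1.        ]]), 'position': array([ 420.26934417,  -31.57222431, 1034.9870457 ]), 'attitude': array([-0.03876174,  0.70973473, -0.70274636,  0.03035937])}
side {'camera_matrix': array([[401.38559988,   0.        , 323.54923282],
       [  0.        , 401.38559988, 192.28803363],
       [  0.        ,   0.        ,   1.        ]]), 'position': array([ 282.80326925, -695.843866  ,  644.6147635 ]), 'attitude': array([-0.43096163,  0.89131013, -0.12266431,  0.06922271])}
[221.90843203 475.40282158 226.11499009] [-2.21549138e-04  2.16690997e-01  9.76240000e-01 -6.51405150e-04] 0.1 18.8
```

View pics/top0.png

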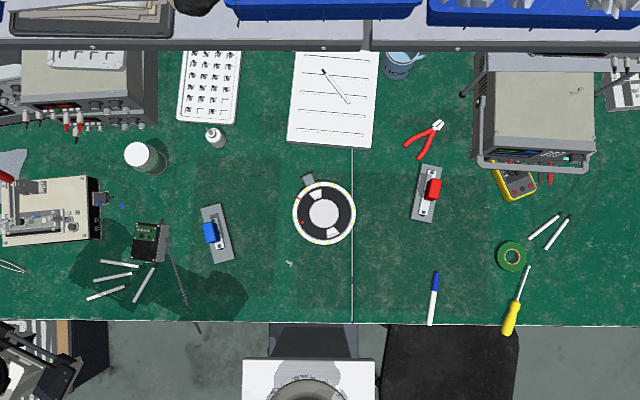

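View pics/side0.png

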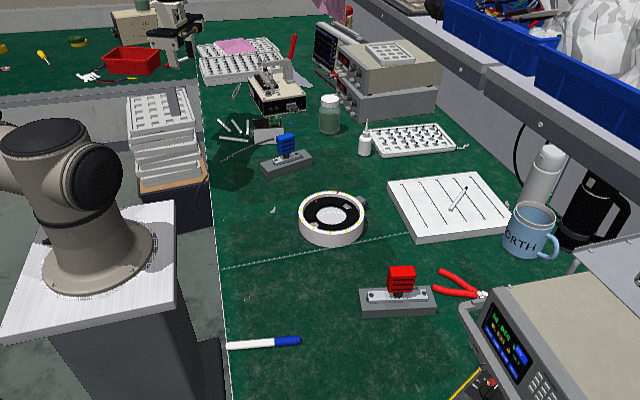

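Top view: red spanner is at about (428,192), right of the magnifier (323,213); blue is at (215,232). Now enlarged crops.

Run:
```python
from h import *
z=np.load("top0.npz"); im=z["im"][...,::-1]
a=cv2.resize(im[175:250,285:360],None,fx=8,fy=8,interpolation=cv2.INTER_CUBIC)
b=cv2.resize(im[155:230,390:465],None,fx=8,fy=8,interpolation=cv2.INTER_CUBIC)
cv2.imwrite("pics/ringcrop.png",a);cv2.imwrite("pics/redcrop.png",b)
P=cloud("top",z["d"]);
hsv=cv2.cvtColor(z["im"],cv2.COLOR_RGB2HSV)
def rep(nm,m,off=(0,0)):
    q=P[m];print(nm,m.sum(),q.mean(0).round(1),q.min(0).round(),q.max(0).round())
v,u=np.mgrid[0:400,0:640]
box=(u>405)&(u<450)&(v>160)&(v<225)
red=box&((hsv[...,0]<8)|(hsv[...,0]>172))&(hsv[...,1]>150)&(P[...,2]>80)
rep("paddle top",red)
blk=box&(P[...,2]>15)&(P[...,2]<30); rep("block",blk)
print(cv2.minAreaRect(P[blk][:,:2].astype(np.float32)),cv2.minAreaRect(P[red][:,:2].astype(np.float32)))
bx=(u>285)&(u<360)&(v>170)&(v<250)
head=bx&(P[...,2]>30)&(P[...,2]<55);rep("head",head)
print(cv2.minEnclosingCircle(P[head][:,:2].astype(np.float32)))
rim=bx&(P[...,2]>39)&(P[...,2]<55);rep("rim",rim);print(cv2.minEnclosingCircle(P[rim][:,:2].astype(np.float32)))
```

```text
paddle top 243 [ 554.8 -282.9   99.1] [ 532. -300.   80.] [ 579. -269.  106.]
block 675 [ 553.5 -279.5   23.4] [ 484. -325.   15.] [ 629. -247.   30.]
((555.7823486328125, -285.37030029296875), (51.24626541137695, 140.57054138183594), 77.65806579589844) ((555.6886596679688, -284.541015625), (24.178951263427734, 45.32666778564453), 75.89192199707031)
head 2224 [503.6 -35.3  36. ] [ 428. -110.   30.] [593.  39.  47.]
((513.554931640625, -28.90767478942871), 88.0684814453125)
rim 692 [501.4 -35.3  41.8] [ 428. -110.   39.] [577.  39.  47.]
((502.8677978515625, -35.5406379699707), 75.62361907958984)
```

View pics/ringcrop.png

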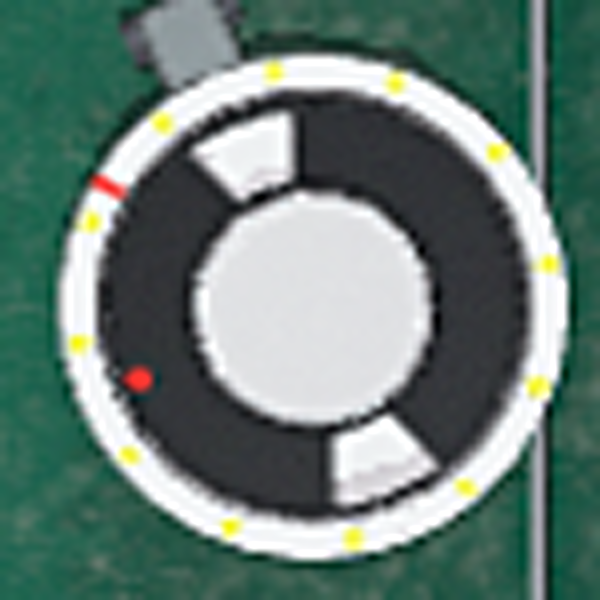

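View pics/redcrop.png

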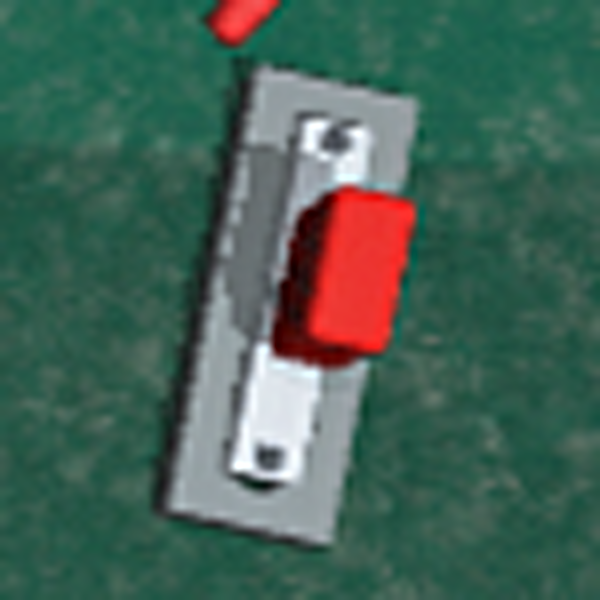

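Ring crop: holes at about (250,157) and (377,460), dot (139,379), mark (108,187), all in crop pixels. Red crop: pin ends at (335,139) and (268,457).

Run:
```python
from h import *
f=lambda x,y,z,o=(285,175): at_z("top",o[0]+(x+.5)/8-.5,o[1]+(y+.5)/8-.5,z)[:2]
A=np.degrees
def ang(a,b=None): d=a-b; return A(np.arctan2(d[1],d[0]))
# outer ring of rim by pixel fit: rim extremes
L,Rr,T,B=f(58,305,42),f(569,305,42),f(313,53,42),f(313,558,42)
print("head by extremes",(L+Rr)/2,(T+B)/2,np.linalg.norm(L-Rr),np.linalg.norm(T-B))
h1=[(190,152),(293,112),(298,183),(243,200)];h2=[(335,437),(390,415),(437,465),(335,507)]
# edges of holes at z 34
c=f(313.5,305.5,42)
# ring centre: bore centre at z=34
print("c",c)
a=np.mean([f(*p,34) for p in h1],0);b=np.mean([f(*p,34) for p in h2],0)
print("holes",a,b,np.linalg.norm(a-b),(a+b)/2,"axis deg",ang(a,b))
for p in h1+h2: q=f(*p,34); print(p,np.linalg.norm(q-c).round(1),ang(q,c).round(1))
d=f(139,379,34);m=f(108,187,42)
print("dot",ang(d,c),"mark",ang(m,c),np.linalg.norm(d-c),np.linalg.norm(m-c))
o=(390,155)
p1,p2=f(335,139,34,o),f(268,457,34,o)
print("bar",p1,p2,np.linalg.norm(p1-p2),(p1+p2)/2,ang(p1,p2))
pt=[f(*q,102,o) for q in [(340,187),(415,200),(383,355),(308,340)]]
print("paddle",np.mean(pt,0),np.linalg.norm(pt[0]-pt[1]),np.linalg.norm(pt[1]-pt[2]),ang(pt[1],pt[2]),ang(pt[0],pt[3]))
ob=ctrl.get_obs();r=R.from_quat(np.array(ob["eef_rot"])[[1,2,3,0]]).as_matrix();print(r.round(3),ob["joint_positions"])
```

```text
head by extremes [502.67531402 -35.00075921] [503.08696656 -34.91450561] 152.74340718410724 151.47253673848695
c [502.52598941 -35.06897535]
holes [546.6866018  -17.30579716] [458.08078037 -53.72158805] 95.79718898767473 [502.38369109 -35.5136926 ] axis deg 22.34199755748585
(190, 152) 60.3 38.8
(293, 112) 59.8 6.4
(298, 183) 38.1 7.5
(243, 200) 39.0 33.6
(335, 437) 39.5 -170.0
(390, 415) 39.7 -144.0
(437, 465) 60.1 -141.4
(335, 507) 60.2 -173.3
dot 112.84795846421011 mark 60.48204621237803 56.71914804188779 71.2468336811565
bar [ 605.04624699 -295.51914879] [ 508.02313073 -273.86709052] 99.40974155000369 [ 556.53468886 -284.69311966] -12.580213295173474
paddle [ 555.08120956 -284.4257987 ] 21.329829251104663 45.18554994667836 -12.496416790015164 -12.520963412307047
[[-0.906  0.423 -0.001]
 [ 0.423  0.906 -0.001]
 [ 0.    -0.001 -1.   ]] [ 9.87964864e-01  3.42666417e-01  1.52490009e+00 -5.25920573e-05
  1.27540132e+00 -1.45968711e-01]
```

Consistency checks out: pin spacing 99.4, paddle 45 mm, hole band 38–60, rim radius 76. The ring has 52° to go, so it starts near 0.036 rad. The hole axis is at 22.3° and the red bar at -12.5°. Moving to above the red spanner.

Call:
play_rows(targets=[[91, [0, 0, 0], -0.109], [91, [0, 0, 0], -0.109], [91, [-24.5, -33.5, 0], 0], [91, [-24.5, -33.5, 0], 0], [91, [-24.5, -33.5, 0], 0], [91, [-24.5, -33.5, 0], 0], [91, [-24.5, -33.5, 0], 0], [91, [-24.5, -33.5, 0], 0], [91, [-24.5, -33.5, 0], 0], [91, [-24.5, -33.5, 0], 0]], squeeze=50)

```text
t: 1.1
tcp_pos: [355.4, 170.0, 226.6]
eef_rot: [-0.0, 0.109, 0.994, 0.0]
ft_force: [0.4, 0.7, -0.1]
opening: 90.8
grip_force: 0.0
```

Call:
play_rows(targets=[[91, [-24.5, -33.5, 0], 0], [91, [-24.5, -33.5, 0], 0], [91, [-24.5, -33.5, 0], 0], [91, [-24.5, -33.5, 0], 0], [91, [-24.5, -33.5, 0], 0], [91, [-24.5, -33.5, 0], 0], [91, [-24.5, -33.5, 0], 0], [91, [-24.5, -33.5, 0], 0], [91, [-24.5, -33.5, 0], 0], [91, [0, 0, 0], 0]])

```text
t: 2.1
tcp_pos: [506.1, -174.8, 225.7]
eef_rot: [0.0, 0.111, 0.994, -0.001]
ft_force: [0.6, 0.0, -0.9]
opening: 90.8
grip_force: 0.0
```

```bash
cat >> h.py <<'E'
def go(x,y,z,yang=None):
    o=ctrl.get_obs(); p=np.array(o["tcp_pos"]); r=R.from_quat(np.array(o["eef_rot"])[[1,2,3,0]]).as_matrix()
    a=np.degrees(np.arctan2(r[1,1],r[0,1]))
    print("t",o["t"],"tcp",p.round(1),"yang",a.round(2),"tilt",r[:,2].round(4),"op",o["opening"],"grip",o["grip_force"],"F",np.array(o["ft_force"]).round(1),"M",np.array(o["torque"]).round(2))
    print("tool shift",(r.T@(np.array([x,y,z])-p)).round(1),"yaw", None if yang is None else np.radians(a-yang).round(4))
E
python3 -c "
from h import *
go(555.8,-284.6,65.2,77.5)"
```

```text
t 2.1 tcp [ 506.1 -174.8  225.7] yang 77.24 tilt [-1.0e-04 -1.1e-03 -1.0e+00] op 90.81235987702601 grip 0.0 F [ 0.6  0.  -0.9] M [ 0.01 -0.07  0.  ]
tool shift [-72.6 -95.9 160.6] yaw -0.0046
```

Call:
play_rows(targets=[[91, [-18, -24, 10], -0.005], [91, [-18, -24, 20], 0], [91, [-18, -24, 25], 0], [91, [-18.5, -24, 25], 0], [91, [0, 0, 0], 0], [91, [0, 0, 0], 0], [91, [0, 0, 0], 0]])

```text
t: 2.8
tcp_pos: [555.5, -278.8, 147.7]
eef_rot: [0.0, 0.106, 0.994, 0.0]
ft_force: [0.1, -0.0, 0.7]
opening: 90.7
grip_force: 0.0
```

```bash
python3 -c "
from h import *
go(555.8,-284.6,65.2,77.5)"
```

```text
t 2.8 tcp [ 555.5 -278.8  147.7] yang 77.79 tilt [ 8.e-04 -1.e-04 -1.e+00] op 90.74869990427568 grip 0.0 F [ 0.1 -0.   0.7] M [0.04 0.01 0.02]
tool shift [-1.5 -5.6 82.5] yaw 0.0051
```

Call:
play_rows(targets=[[91, [-1.5, -5.6, 0], 0.005], [91, [0, 0, 28], 0], [91, [0, 0, 28], 0], [91, [0, 0, 16], 0], [91, [0, 0, 10.5], 0], [91, [0, 0, 0], 0], [91, [0, 0, 0], 0]])

```text
t: 3.5
tcp_pos: [556.3, -285.9, 65.4]
eef_rot: [0.001, 0.109, 0.994, -0.0]
ft_force: [-0.3, 0.4, -0.1]
opening: 91.0
grip_force: 0.0
```

```bash
python3 -c "
from h import *
go(555.8,-284.6,65.2,77.5)
im,d=ctrl.capture('top');cv2.imwrite('pics/g.png',cv2.resize(im[140:240,370:500,::-1],None,fx=5,fy=5))"
```

```text
t 3.5 tcp [ 556.3 -285.9   65.4] yang 77.48 tilt [ 0.0016 -0.001  -1.    ] op 90.9838511651398 grip 0.0 F [-0.3  0.4 -0.1] M [ 0.    0.04 -0.01]
tool shift [0.7 1.1 0.2] yaw -0.0004
```

Well placed. Close.

Call:
play_rows(targets=[[60, [0, 1, 0], 0], [40, [0, 0, 0], 0], [28, [0, 0, 0], 0], [10, [0, 0, 0], 0], [10, [0, 0, 0], 0], [10, [0, 0, 0], 0], [10, [0, 0, 0], 0], [10, [0, 0, 0], 0]], squeeze=50)

```text
t: 4.35
tcp_pos: [555.9, -284.6, 64.2]
eef_rot: [-0.0, 0.109, 0.994, 0.0]
ft_force: [-0.1, 0.2, 0.4]
opening: 31.4
grip_force: 0.0
```

```bash
python3 -c "
from h import *
go(555.8,-284.6,65.2,77.5)"
```

```text
t 4.35 tcp [ 555.9 -284.6   64.2] yang 77.46 tilt [-0.e+00  1.e-04 -1.e+00] op 31.37867217900444 grip 0.0 F [-0.1  0.2  0.4] M [-0.    0.03  0.02]
tool shift [ 0.1  0.  -1. ] yaw -0.0007
```

Call:
play_rows(targets=[[10, [0, 0, 0], 0], [10, [0, 0, 0], 0], [10, [0, 0, 0], 0], [10, [0, 0, 0], 0], [10, [0, 0, 0], 0]])

```text
t: 4.85
tcp_pos: [555.9, -284.6, 64.2]
eef_rot: [0.0, 0.109, 0.994, 0.0]
ft_force: [0.1, 0.3, -0.1]
opening: 24.0
grip_force: 50.0
```

Call:
play_rows(targets=[[10, [0, 0, -10], 0], [10, [0, 0, -15], 0], [10, [0, 0, -25], 0], [10, [0, 0, -30], 0], [10, [0, 0, 0], 0], [10, [0, 0, 0], 0]])

```text
t: 5.45
tcp_pos: [556.0, -284.7, 144.9]
eef_rot: [0.001, 0.109, 0.994, -0.0]
ft_force: [-0.6, 0.3, -1.3]
opening: 23.7
grip_force: 50.0
```

```bash
python3 -c "
from h import *
go(502.5,-35.2,150,112.3)
im,d=ctrl.capture('side');cv2.imwrite('pics/lift.png',im[150:380,250:560,::-1])"
```

```text
t 5.45 tcp [ 556.  -284.7  144.9] yang 77.46 tilt [ 1.2e-03 -7.0e-04 -1.0e+00] op 23.684969600384537 grip 49.98539865016937 F [-0.6  0.3 -1.3] M [-0.04 -0.02  0.  ]
tool shift [106.4 232.   -5.3] yaw -0.608
```

View pics/lift.png

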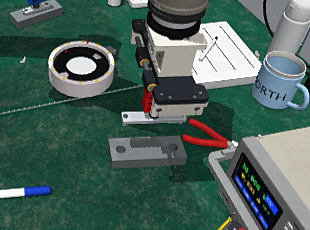

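The red spanner is lifted upright, bar level, at crop (155,115). Moving over the ring.

Call:
play_rows(targets=[[10, [15, 33, 0], 0], [10, [15, 33, 0], 0], [10, [15, 33, 0], 0], [10, [15, 33, 0], 0], [10, [15, 33, 0], 0], [10, [15, 33, 0], 0], [10, [15, 33, 0], 0], [10, [0, 0, 0], -0.1], [10, [0, 0, 0], -0.1], [10, [0, 0, 0], -0.1]])

```text
t: 6.5
tcp_pos: [502.6, -35.7, 142.9]
eef_rot: [-0.001, -0.043, 0.999, 0.0]
ft_force: [0.2, -0.2, -1.5]
opening: 23.6
grip_force: 50.0
```

Call:
play_rows(targets=[[10, [0, 0, 0], -0.1], [10, [0, 0, 0], -0.1], [10, [0, 0, 0], -0.1], [10, [0, 0, 0], 0], [10, [0, 0, 0], 0], [10, [0, 0, 0], 0]])

```text
t: 7.1
tcp_pos: [503.2, -36.3, 143.8]
eef_rot: [-0.0, -0.188, 0.982, 0.0]
ft_force: [-0.5, -0.2, -0.9]
opening: 23.7
grip_force: 50.0
```

```bash
python3 -c "
from h import *
go(502.5,-35.2,100,112.3)"
```

```text
t 7.1 tcp [503.2 -36.3 143.8] yang 111.73 tilt [-9.e-04  3.e-04 -1.e+00] op 23.712559923433073 grip 49.98560428619385 F [-0.5 -0.2 -0.9] M [ 0.07  0.03 -0.04]
tool shift [ 0.2  1.3 43.8] yaw -0.01
```

Call:
play_rows(targets=[[10, [0, 1.2, 20], -0.01], [10, [0, 0, 20], 0], [10, [0, 0, 10], 0], [10, [0, 0, 8], 0], [10, [0, 0, 5], 0], [10, [0, 0, 0], 0], [10, [0, 0, 0], 0]])

```text
t: 7.8
tcp_pos: [503.5, -35.3, 81.7]
eef_rot: [0.0, -0.194, 0.981, -0.0]
ft_force: [0.3, -0.4, -1.3]
opening: 23.7
grip_force: 50.0
```

```bash
python3 -c "
from h import *
go(502.5,-35.2,75,112.3)
im,d=ctrl.capture('side');cv2.imwrite('pics/ins.png',cv2.resize(im[110:270,240:440,::-1],None,fx=3.5,fy=3.5,interpolation=2))"
```

```text
t 7.8 tcp [503.5 -35.3  81.7] yang 112.41 tilt [ 9.e-04 -1.e-04 -1.e+00] op 23.694510274659777 grip 49.98568117618561 F [ 0.3 -0.4 -1.3] M [ 0.05  0.01 -0.  ]
tool shift [0.8 0.5 6.7] yaw 0.0018
```

View pics/ins.png

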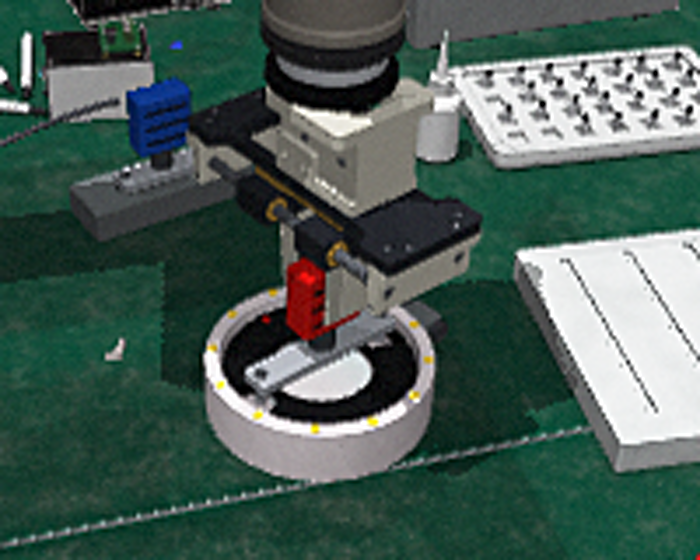

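The spanner is over the ring, both pins entering the holes without force. Seating it.

Call:
play_rows(targets=[[10, [0.5, 0.3, 3], 0], [10, [0, 0, 2], 0], [10, [0, 0, 1], 0], [10, [0, 0, 1], 0], [10, [0, 0, 0], 0], [10, [0, 0, 0], 0], [10, [0, 0, 0], 0]])

```text
t: 8.55
tcp_pos: [502.5, -35.2, 74.2]
eef_rot: [0.0, -0.194, 0.981, 0.0]
ft_force: [0.0, 0.3, -0.7]
opening: 23.4
grip_force: 50.0
```

```bash
python3 -c "
from h import *
go(502.5,-35.2,74.2,112.3)"
```

```text
t 8.55 tcp [502.5 -35.2  74.2] yang 112.41 tilt [ 1.e-04  1.e-04 -1.e+00] op 23.398199447413116 grip 49.985559582710266 F [ 0.   0.3 -0.7] M [ 0.08 -0.    0.02]
tool shift [ 0. -0.  0.] yaw 0.002
```

Call:
play_rows(targets=[[10, [0, 0, 0], 0.08], [10, [0, 0, 0], 0.08], [10, [0, 0, 0], 0.08], [10, [0, 0, 0], 0.08], [10, [0, 0, 0], 0.08], [10, [0, 0, 0], 0.08], [10, [0, 0, 0], 0.08], [10, [0, 0, 0], 0.08], [10, [0, 0, 0], 0.08], [10, [0, 0, 0], 0.08]])

```text
t: 9.55
tcp_pos: [502.6, -34.5, 74.2]
eef_rot: [-0.0, 0.204, 0.979, 0.0]
ft_force: [0.4, 2.8, -0.9]
opening: 23.8
grip_force: 50.0
```

```bash
python3 -c "
from h import *
go(502.5,-35.2,74.2,112.3-52.4-10)"
```

```text
t 9.55 tcp [502.6 -34.5  74.2] yang 66.4 tilt [ 2.e-04  1.e-03 -1.e+00] op 23.82299443315339 grip 49.99090790748596 F [ 0.4  2.8 -0.9] M [ 0.68 -0.1   0.15]
tool shift [-0.2 -0.6  0. ] yaw 0.2881
```

Ring is turning (0.15 N m). Continue to the stop.

Call:
play_rows(targets=[[10, [0, 0, 0], 0.07], [10, [0, 0, 0], 0.07], [10, [0, 0, 0], 0.07], [10, [0, 0, 0], 0.05], [10, [0, 0, 0], 0], [10, [0, 0, 0], 0]])

```text
t: 10.15
tcp_pos: [502.7, -35.0, 74.3]
eef_rot: [0.0, 0.327, 0.945, 0.0]
ft_force: [1.7, 0.9, -1.7]
opening: 23.9
grip_force: 50.0
```

```bash
python3 -c "
from h import *
go(502.5,-35.2,74.2,112.3-52.4-10)"
```

```text
t 10.15 tcp [502.7 -35.   74.3] yang 51.77 tilt [ 5.e-04  3.e-04 -1.e+00] op 23.913511557211784 grip 49.987987875938416 F [ 1.7  0.9 -1.7] M [ 0.47 -0.22  0.14]
tool shift [ 0.  -0.3  0.1] yaw 0.0326
```

Call:
play_rows(targets=[[10, [0, 0, 0], 0.03], [10, [0, 0, 0], 0.03], [10, [0, 0, 0], 0.02], [10, [0, 0, 0], 0]])

```text
t: 10.55
tcp_pos: [502.6, -34.7, 74.3]
eef_rot: [0.0, 0.364, 0.931, 0.0]
ft_force: [1.4, 5.5, 0.0]
opening: 24.1
grip_force: 51.6
```

```bash
python3 -c "
from h import *
go(502.5,-35.2,74.2,112.3-52.4-10)
im,d=ctrl.capture('side');cv2.imwrite('pics/turn.png',cv2.resize(im[170:260,280:390,::-1],None,fx=6,fy=6,interpolation=2))"
```

```text
t 10.55 tcp [502.6 -34.7  74.3] yang 47.26 tilt [ 3.e-04  0.e+00 -1.e+00] op 24.1114920251809 grip 51.62060737609863 F [1.4 5.5 0. ] M [ 1.09 -0.27  1.6 ]
tool shift [-0.2 -0.4  0.1] yaw -0.0461
```

View pics/turn.png

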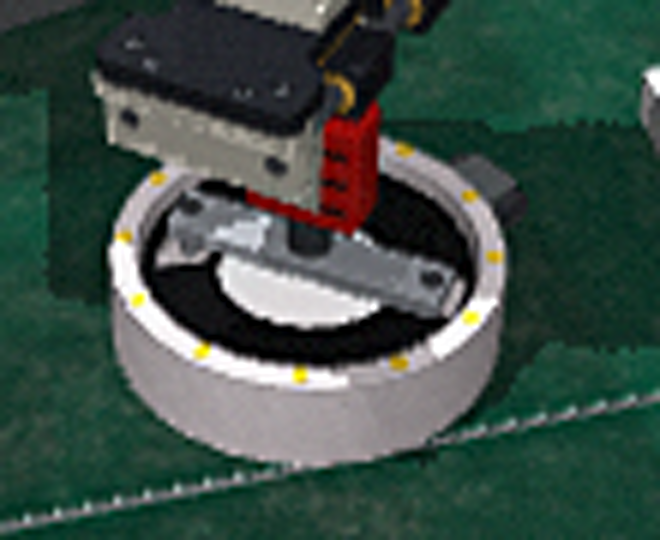

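The bar lies flat inside the rim with pins in the holes, and the moment jumped to 1.6 N m: the stop is reached. Relaxing slightly, then releasing.

Call:
play_rows(targets=[[10, [0, 0, 0], -0.04], [10, [0, 0, 0], -0.03], [10, [0, 0, 0], 0], [30, [0, 0, 0], 0], [40, [0, 0, 0], 0], [60, [0, 0, 0], 0], [91, [0, 0, 0], 0], [91, [0, 0, 0], 0], [91, [0, 0, 0], 0], [91, [0, 0, 0], 0]])

```text
t: 11.6
tcp_pos: [502.5, -35.2, 74.2]
eef_rot: [0.0, 0.333, 0.943, 0.0]
ft_force: [-0.0, -0.3, 0.1]
opening: 73.5
grip_force: 0.0
```

Call:
play_rows(targets=[[91, [0, 0, 0], 0], [91, [0, 0, 0], 0], [91, [0, 0, 0], 0], [91, [0, 0, -10], 0], [91, [0, 0, -20], 0], [91, [0, 0, -40], 0], [91, [0, 0, -40], 0], [91, [0, 0, -40], 0], [91, [0, 0, 0], 0]])

```text
t: 12.5
tcp_pos: [505.2, -35.7, 230.5]
eef_rot: [0.006, 0.333, 0.943, 0.001]
ft_force: [-0.1, 0.4, 0.1]
opening: 90.7
grip_force: 0.0
```

Call:
play_rows(targets=[[91, [-30, 30, 0], 0], [91, [-30, 30, 0], 0], [91, [-30, 30, 0], 0], [91, [-30, 30, 0], 0], [91, [-30, 30, 0], 0], [91, [0, 0, 0], 0], [91, [0, 0, 0], 0]])

```text
t: 13.2
tcp_pos: [713.2, -12.4, 221.9]
eef_rot: [-0.002, 0.333, 0.943, -0.0]
ft_force: [-0.7, -0.0, -0.7]
opening: 91.0
grip_force: 0.0
```

```bash
python3 -c "
from h import *
go(502.5,-35.2,74.2,50)
im,d=ctrl.capture('top');cv2.imwrite('pics/fin.png',cv2.resize(im[170:255,200:365,::-1],None,fx=4.8,fy=4.8,interpolation=2))"
```

```text
t 13.2 tcp [713.2 -12.4 221.9] yang 51.13 tilt [-3.3e-03  5.0e-04 -1.0e+00] op 91.03716101799431 grip 0.0 F [-0.7 -0.  -0.7] M [0.01 0.02 0.02]
tool shift [ 149.3 -149.7  148.4] yaw 0.0197
```

View pics/fin.png

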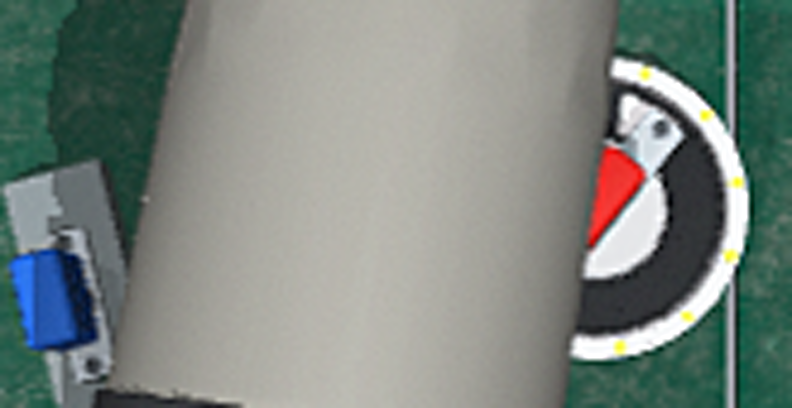

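The arm hides the dot; clear the view before handing in.

Call:
play_rows(targets=[[91, [38, 9, 0], 0], [91, [38, 9, 0], 0], [91, [38, 9, 0], 0], [91, [38, 9, 0], 0], [91, [38, 9, 0], 0], [91, [38, 9, 0], 0], [91, [38, 9, 0], 0], [91, [38, 9, 0], 0], [91, [0, 0, 0], 0], [91, [0, 0, 0], 0]])

```text
t: 14.25
tcp_pos: [520.8, 234.4, 225.8]
eef_rot: [0.001, 0.332, 0.943, 0.001]
ft_force: [-0.5, -0.1, -0.8]
opening: 91.0
grip_force: 0.0
```

```bash
python3 -c "
from h import *
go(502.5,-35.2,74.2,50)
im,d=ctrl.capture('top');cv2.imwrite('pics/fin2.png',cv2.resize(im[175:250,285:360,::-1],None,fx=8,fy=8,interpolation=2))"
```

```text
t 14.25 tcp [520.8 234.4 225.8] yang 51.2 tilt [ 2.2e-03  3.0e-04 -1.0e+00] op 91.01592145714238 grip 0.0 F [-0.5 -0.1 -0.8] M [-0.02 -0.   -0.01]
tool shift [-154.4 -221.8  151.5] yaw 0.021
```

View pics/fin2.png

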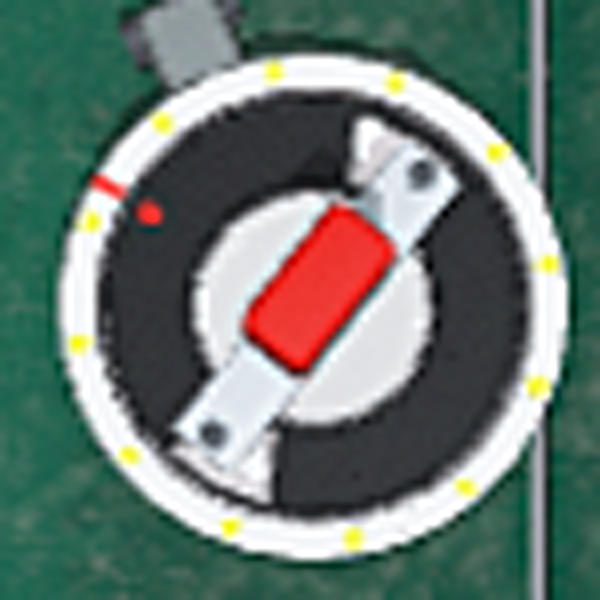

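The dot (149,212) is in line with the mark (108,187), and the spanner stands upright with both pins in the holes. Handing in.

```bash
python3 -c "
from plant import ctrl
print(ctrl.hand_in())"
```

```text
the job is handed in; nothing more can be done
None
```

The ring is turned home with its red dot at the rim mark, the red spanner is left standing in the ring with both pins in the holes, the blue spanner was not touched, and the job was handed in at about 14 s; the hand-in call gave no verdict.

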